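# Level the tilted gourd stand

### The arm

A 6-joint arm with a two-finger parallel gripper is mounted at the origin on a cart in front of the work surface, level with it; the furniture and walls round the work are solid. World frame = base frame: x ahead of the robot, y to its left, z up, the work surface at z = 0. Lengths are in mm, angles in rad, forces in N, time in s.
With the tool pointing down it reaches from about 300 to 775 mm from the base axis. Payload 14.6 kg.
Tool frame: the origin (TCP) lies on the centre line of the jaws, within the pads' length; the fingertips stand 8 mm ahead of it and the grasp point (between the pads) lies 11 mm behind it; z points along the fingers, y is the direction in which the jaws open and shut (so a half turn about z gives the same grasp; the last joint's range is limited). The gripper opens to 85 mm and grips with 20 to 120 N. Pads are 22 mm wide; open, the fingers measure 114 mm over their backs; the gripper's body (76 mm by 85 mm) begins 54 mm behind the grasp point. The pads swing forward as they close: fully open they stand 13 mm farther back than shut.
Start: joints at [-1.242, 0.3, 1.521, -0, 1.321, -0.067], TCP at [212.043, -507.471, 239.281] pointing down, gripper open.
Joint ranges: [-3.03, 3.03], [-0.79, 2.21], [0.23, 2.52], [-1.04, 4.18], [0, 3.07], [-2.55, 2.55]. Speed limits (rad/s): [2.22, 2.22, 2.57, 3.14, 3.14, 3.14].

### API

Orientations are given as a unit quaternion [x, y, z, w].
In Python, from workcell import arm, eyes gives the robot as it stands.
- The arm moves only by the tool carry_out, never from a script. Its argument "rows" is a list of rows, each a list of 3 entries, a list of its own where there are three numbers: the opening, from -1 (shut) to 1 (fully open), then the shift along the tool's x, y, z in units of 500 mm (1.0 is 500 mm), then the turn, a rotation vector about the tool's x, y, z in units of 45 degrees (1.0 is 45 degrees). In form: [[claw, [dx, dy, dz], [wx, wy, wz]], ...]. A call has 1 to 10 rows; each row is the pose to reach, as a shift and turn from the pose commanded when the call began, along the tool's axes at that moment; what a row does not reach only later rows make up. A row lasts 1/8 s, in which the tool goes at most 62.5 mm and 10.7 degrees, less where a joint would pass 70% of its speed; a pose out of reach is approached as far as the arm can. A call with a number of a shift or a turn outside -1 to 1 is refused whole. A call with a gripper value outside its range is refused whole. The fingers move at their own pace and stop on an object; "squeeze" is the grip in N (left out, the last holds). Time passes only in rows, so rows that repeat a pose let the fingers close. It gives the time, the measured TCP pose, the force and the opening at its end, in the units of the state.
- arm.sense(): the state, without advancing time (a new reading comes with each control period).
- eyes.grab_frame(name): name is "scene" or "top"; returns the picture (400x640x3 uint8, red, green, blue); there is no depth.
- eyes.get_calibration(name): a dict with "fx", "fy", "cx", "cy" (pixels), "dist_coeffs" ([k1, k2, p1, p2, k3] as OpenCV has them; the pictures are not rectified), "R" (3x3) and "t" (3): a world point X has camera coordinates R X + t. Camera axes: x right, y down, z forward; pixel columns grow to the right and rows downward; lengths in mm; the calibration is good to about 2 mm. A picture is of the moment at which its call begins. get_calibration takes no time and is no camera call.
- arm.finish_job(): hands the job in, once; it reports no verdict.
The state is a dict: "time": time; "q": joint angles; "qvel": joint speeds; "joint_efforts": joint torques, N m; "ee_pos": TCP position; "orientation": TCP orientation; "ft_force": force on the tool from outside, world axes, zero at the start; "moment": the same for the moment, N m; "gripper_width": finger opening in mm.
Only numpy, scipy, OpenCV 4.12 (cv2) and the standard library are available. Lean on these libraries where they do the work, as an engineer would, in place of code of your own. Each camera call takes 0.05 s, during which the arm holds its last target.

### The job

One of the two small levelling stands on the worktop has sunk at its knob end. Turn that stand's knob until its wooden board sits level, without pushing on the board itself, and let go. Leave the other stand level as it is.

Things in the scene. Friction and masses are not known exactly. Their poses are not given: they have to be found in the camera images.
- a_grip (a point): Grip point of the tilted stand's knob, on the screw's upright axis, 112 mm above the worktop. Knob: upright black wing 46 long, 12 thick, 32 tall, its top 8 mm above this point, on a 36 mm disc whose top is 24 mm below it; the rest of the stand is lower. Pinch across the 12 mm from above. x axis along the wing, y across it, z up; turns with the knob, which does not rise or sink.
- a_knob (a joint): Turn of that knob (rad), growing anticlockwise seen from above. Starts at 0.75 to 1.2; at 0 the board is level and the wing points along the stand, from screw to hinge. So turn it clockwise by its value, in one grasp: this raises the knob end, 0.16 rad of tilt per rad of knob. Light friction (0.06 Nm), stays where left, stops at -0.6 and 1.4.
- a_plat: Board of the tilted stand, wood, 118 x 80 mm, with a low ring on top and a steel fork round the screw, on a grey base 200 x 100 mm fixed to the worktop. Origin on the hinge at the end away from the robot, 50 mm up, 147 mm from the screw; x from screw to hinge, y along the hinge, z square to the board. Its knob end starts 7 to 11 degrees low.
- b_plat: Board of the other stand, which is built alike and is already level; same origin and axes. Either stand may be the left one.

How it is judged (in metres and radians):
At the end, for the whole second after the job is handed in: The board that was tilted is level to within 2 degrees (0.035 rad) and at rest, and the other board is also still level to within 2 degrees (angle between each of a_plat, b_plat's own z axis and vertical below 0.035 rad and angular speed of a_plat below 0.05 rad/s); the robot touches nothing.
It fails at once if the robot pushes on the tilted board itself with more than 5 N (contact force between any of the fingers, the arm and a_plat above 5 N).
It also fails if it takes over 29 s, if anything falls off the work surface, if the arm or the gripper's body presses on something with over 40 N, if the wrist force passes 120 N, or if a joint passes its speed limit or range.

## Working session

There is one attempt and no reset: what is moved stays moved. The work goes in short steps, Python scripts to look and compute and a tool call to move; the robot and the scene stay as the last step left them, time stands still between calls to the robot, and variables do not carry over. Pictures are saved under pics/ and viewed, and the job is handed in when it is done.

Besides the shell and the picture viewer there is one more tool, called as name(argument=value, ...) on one line, values as JSON. carry_out: Moves the arm, as the interface text tells. Shifts and turns lie within -1 to 1; 1 stands for 500 mm of shift or 45 degrees of turn. Its arguments: {"type":"object","properties":{"rows":{"type":"array","items":{"type":"array"}},"squeeze":{"type":"number"}},"required":["rows"]}

```bash
mkdir -p pics; python3 - <<'E'
from workcell import arm, eyes
import cv2
for n in("scene","top"):
    cv2.imwrite(f"pics/{n}0.png",eyes.grab_frame(n)[:,:,::-1]); print(n,eyes.get_calibration(n))
print(arm.sense())
E
```

```text
scene {'fx': 481.08562495134754, 'fy': 481.08562495134754, 'cx': 312.8548382442613, 'cy': 199.79730775978862, 'dist_coeffs': array([-0.01126141,  0.        ,  0.        ,  0.        ,  0.        ]), 'R': array([[-0.84507508, -0.53460764,  0.00654052],
       [-0.31243056,  0.48387   , -0.81746985],
       [ 0.43386087, -0.69286686, -0.57593425]]), 't': array([514.48003035, 209.36852166, 764.90157911])}
top {'fx': 469.8339561980996, 'fy': 469.8339561980996, 'cx': 315.42072487186925, 'cy': 205.2086825814633, 'dist_coeffs': array([-0.02805793,  0.        ,  0.        ,  0.        ,  0.        ]), 'R': array([[ 0.01393547, -0.99981936,  0.01292499],
       [-0.98694212, -0.01582818, -0.16029574],
       [ 0.16047136, -0.01052242, -0.98698441]]), 't': array([ 88.55457307, 564.76845038, 898.22541692])}
{'time': 0.1, 'q': array([-1.24161946e+00,  3.00422161e-01,  1.52152853e+00,  1.10775828e-06,
        1.32070662e+00, -6.65869660e-02]), 'qvel': array([ 0.0002817 , -0.00180347, -0.00237625, -0.00061227,  0.0018196 ,
       -0.00146724]), 'joint_efforts': array([ 3.07673996e-03, -5.44371450e+01, -3.62365329e+01,  5.50781931e-05,
        3.02918095e-03, -2.08555605e-05]), 'ee_pos': array([ 211.96957086, -507.28909908,  238.77038876]), 'orientation': array([ 9.80485065e-01,  1.96592863e-01, -6.91592665e-05, -5.27815657e-04]), 'ft_force': array([ 0.31810334, -0.23260767, -1.11469523]), 'moment': array([-0.00931434,  0.02826207, -0.05452944]), 'gripper_width': 85.19506483840263}
```

View pics/scene0.png

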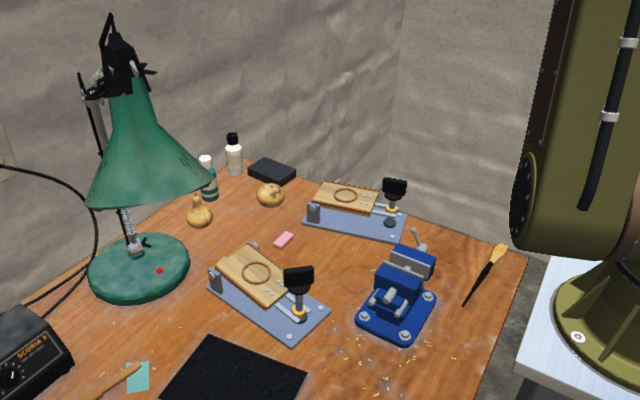

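View pics/top0.png

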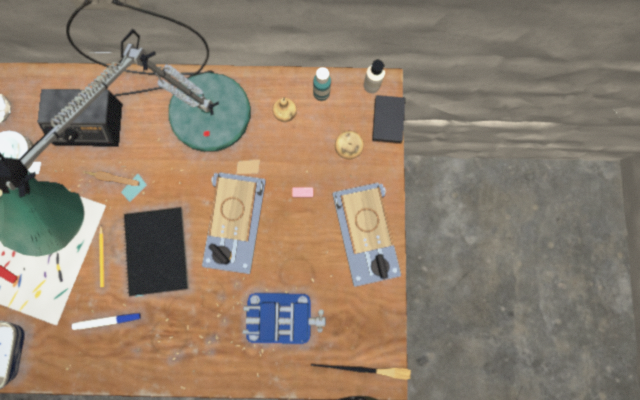

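```bash
python3 - <<'E'
import cv2,numpy as np
a=cv2.imread("pics/top0.png");b=cv2.imread("pics/scene0.png")
r=lambda i:cv2.resize(i,None,fx=4,fy=4,interpolation=cv2.INTER_CUBIC)
cv2.imwrite("pics/z1.png",np.hstack([r(a[165:285,190:280]),r(a[175:295,320:410])]))
cv2.imwrite("pics/z2.png",cv2.resize(b[165:350,195:435],None,fx=3.2,fy=3.2,interpolation=cv2.INTER_CUBIC))
E
```

```text
(no output)
```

View pics/z1.png

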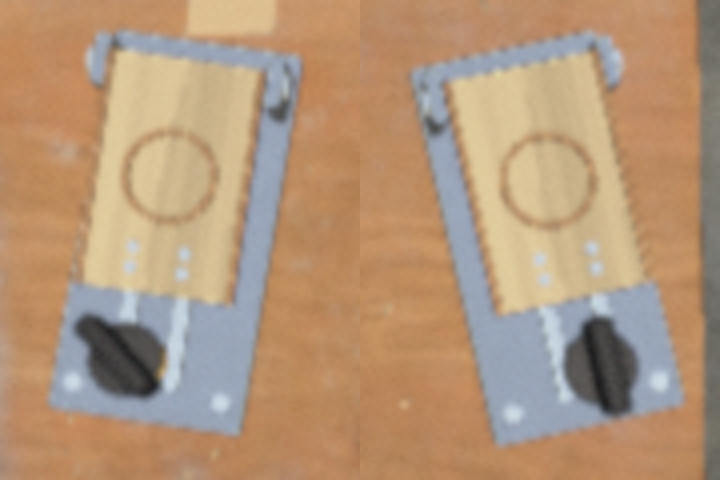

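View pics/z2.png

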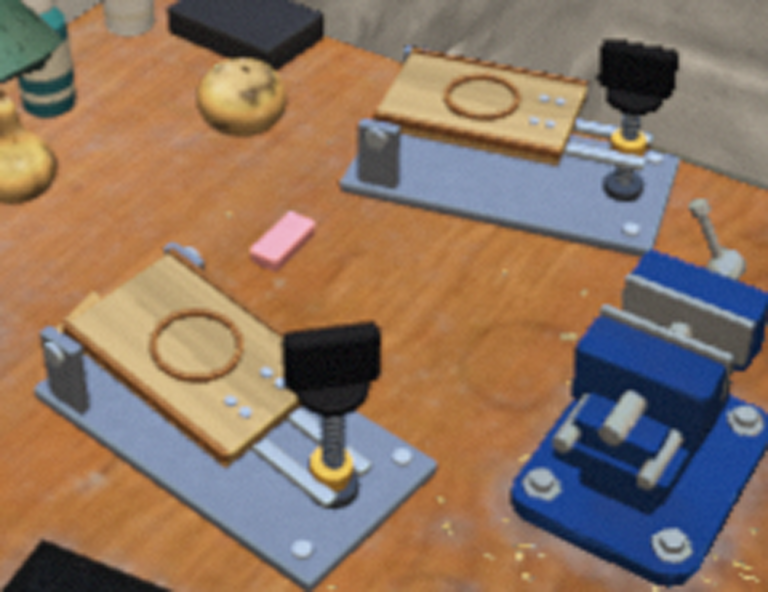

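```bash
python3 - <<'E'
import cv2,numpy as np
a=cv2.imread("pics/top0.png");b=cv2.imread("pics/scene0.png")
def z(i,x,y,w,h,g=1):
    c=np.clip((i[y:y+h,x:x+w].astype(float))*g,0,255).astype(np.uint8)
    return cv2.resize(c,None,fx=10,fy=10,interpolation=cv2.INTER_NEAREST)
cv2.imwrite("pics/k1.png",np.hstack([z(a,204,238,36,36,2.5),z(b,278,258,40,36,2.5)]))
E
```

```text
(no output)
```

View pics/k1.png

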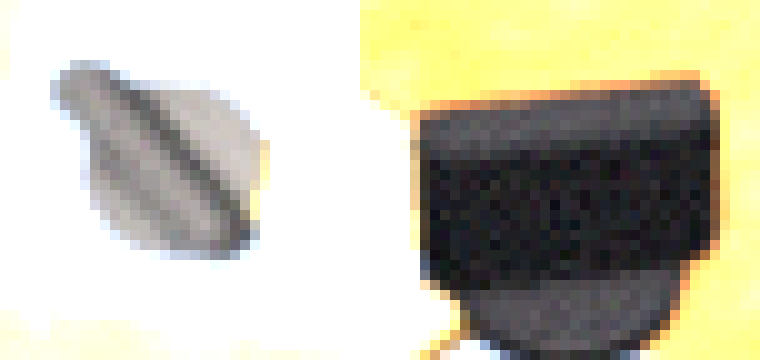

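```bash
cat >h.py <<'E'
from workcell import arm, eyes
import cv2,numpy as np
def ray(n,uv,z):
    c=eyes.get_calibration(n);K=np.array([[c["fx"],0,c["cx"]],[0,c["fy"],c["cy"]],[0,0,1]])
    p=cv2.undistortPoints(np.array(uv,float).reshape(-1,1,2),K,c["dist_coeffs"])[:,0]
    R=c["R"];o=-R.T@c["t"];d=np.c_[p,np.ones(len(p))]@R
    return o+d*((z-o[2])/d[:,2])[:,None]
def proj(n,X):
    c=eyes.get_calibration(n);K=np.array([[c["fx"],0,c["cx"]],[0,c["fy"],c["cy"]],[0,0,1]])
    return cv2.projectPoints(np.array(X,float).reshape(-1,1,3),cv2.Rodrigues(c["R"])[0],c["t"],K,c["dist_coeffs"])[0][:,0]
ang=lambda v:np.degrees(np.arctan2(v[1],v[0]))
E
python3 - <<'E'
from h import *
np.set_printoptions(precision=1,suppress=True)
t=ray("top",[[204+7.5-.5,238+8-.5],[204+22.3-.5,238+24-.5]],120);print("top ends",t,t.mean(0),ang(t[0]-t[1]),np.linalg.norm(t[0]-t[1]))
s=[[418,115],[712,82],[712,128],[425,158]]
s=ray("scene",[[278+(x-360)/10-.5,258+y/10-.5] for x,y in s],120);print("scene",s,s.mean(0),ang(s[0]-s[1]),ang(s[3]-s[2]),np.linalg.norm(s[0]-s[1]))
for z in(5,10):
    c=ray("top",[[190+x/4-.5,165+y/4-.5] for x,y in[(50,403),(240,433),(300,57),(101,36)]],z)
    print(c, ang(c[3]-c[0]),ang(c[2]-c[1]),ang(c[0]-c[1])-90,np.linalg.norm(c[3]-c[0]),np.linalg.norm(c[1]-c[0]))
# yellow nut
for n in("top","scene"):
  c=eyes.get_calibration(n);print(-c["R"].T@c["t"])
E
```

```text
top ends [[473.9 286.6 120. ]
 [445.4 258.5 120. ]] [459.7 272.5 120. ] 44.664732427349506 40.05032691426398
scene [[478.5 288.3 120. ]
 [446.1 259.1 120. ]
 [440.9 267.3 120. ]
 [472.5 295.1 120. ]] [459.5 277.4 120. ] 41.98797083527311 41.26002581181401 43.63349069562159
[[441.5 327.2   5. ]
 [427.8 229.4   5. ]
 [624.7 204.9   5. ]
 [634.4 310.3   5. ]] -5.009382794507021 -7.106795822204681 -7.969228153549082 193.58652262587637 98.78835649634338
[[441.4 326.1  10. ]
 [427.7 228.8  10. ]
 [623.6 204.3  10. ]
 [633.2 309.3  10. ]] -5.009382794507021 -7.10679582220468 -7.969228153549082 192.5895993754265 98.27962061881915
[412.  106.9 975.9]
[168.3 703.7 608.3]
```

```bash
cat >>h.py <<'E'
from scipy.spatial.transform import Rotation as Ro
def goal(p,yaw,frm=None):
    s=arm.sense() if frm is None else frm
    R=Ro.from_quat(s["orientation"]);T=Ro.from_euler("z",yaw,degrees=True)*Ro.from_euler("x",180,degrees=True)
    d=R.inv().apply(np.array(p)-s["ee_pos"])/500; w=(R.inv()*T).as_rotvec(degrees=True)/45
    print("shift",d.round(4),"turn",w.round(3))
E
python3 - <<'E'
from h import *
goal([420,-50,240],22.7);goal([420,-50,240],43)
E
```

```text
shift [ 0.7365 -0.6835 -0.0017] turn [-0.001 -0.    -0.001]
shift [ 0.7365 -0.6835 -0.0017] turn [-0.001 -0.    -0.452]
```

carry_out(rows=[[1,[0.736,-0.684,0],[0,0,-0.452]],[1,[0.736,-0.684,0],[0,0,-0.452]],[1,[0.736,-0.684,0],[0,0,-0.452]],[1,[0.736,-0.684,0],[0,0,-0.452]],[1,[0.736,-0.684,0],[0,0,-0.452]],[1,[0.736,-0.684,0],[0,0,-0.452]],[1,[0.736,-0.684,0],[0,0,-0.452]],[1,[0.736,-0.684,0],[0,0,-0.452]],[1,[0.736,-0.684,0],[0,0,-0.452]],[1,[0.736,-0.684,0],[0,0,-0.452]]])

```text
time: 1.35
ee_pos: [419.5, -50.1, 239.0]
orientation: [0.93, 0.367, -0.0, -0.0]
ft_force: [0.4, -0.6, -0.4]
gripper_width: 84.9
```

```bash
python3 - <<'E'
from h import *
s=arm.sense();print(s["time"],s["ee_pos"],s["q"],s["orientation"])
goal([460,274.5,200],43)
E
```

```text
1.35 [419.54264016 -50.14938575 239.03685925] [-2.05611238e-01  1.16211154e-02  1.85488458e+00 -1.62864279e-04
  1.27568991e+00  6.13614084e-01] [ 9.30210881e-01  3.67025367e-01 -2.94728265e-04 -1.00464168e-04]
shift [ 0.5025 -0.4191  0.078 ] turn [-0.001  0.001  0.001]
```

carry_out(rows=[[1,[0.502,-0.419,0.08],[0,0,0]],[1,[0.502,-0.419,0.08],[0,0,0]],[1,[0.502,-0.419,0.08],[0,0,0]],[1,[0.502,-0.419,0.08],[0,0,0]],[1,[0.502,-0.419,0.08],[0,0,0]],[1,[0.502,-0.419,0.08],[0,0,0]],[1,[0.502,-0.419,0.08],[0,0,0]],[1,[0.502,-0.419,0.08],[0,0,0]]])

```text
time: 2.35
ee_pos: [460.8, 272.5, 199.6]
orientation: [0.931, 0.366, 0.0, 0.0]
ft_force: [0.3, -0.7, -0.3]
gripper_width: 85.8
```

```bash
python3 - <<'E'
from h import *
s=arm.sense();print(s["time"],s["ee_pos"],s["q"])
cv2.imwrite("pics/s1.png",eyes.grab_frame("scene")[:,:,::-1])
t=eyes.grab_frame("top")[:,:,::-1];cv2.imwrite("pics/t1.png",t)
goal([460,274.5,103],43)
E
```

```text
2.35 [460.76683538 272.5142568  199.58744491] [ 4.65775574e-01  3.03225776e-01  1.61214538e+00 -2.39769162e-04
  1.22610547e+00  1.28793434e+00]
shift [ 0.0011 -0.0034  0.1935] turn [ 0.    -0.001 -0.002]
```

View pics/s1.png

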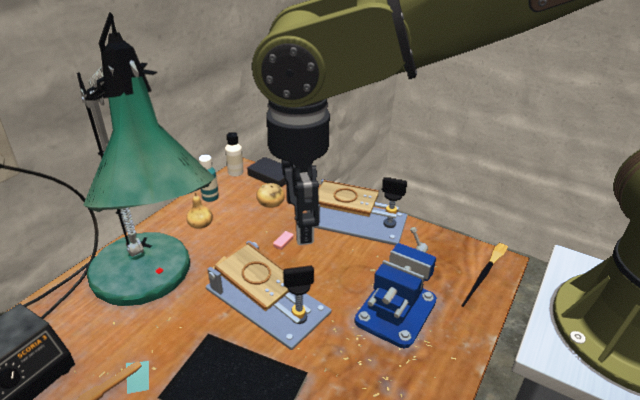

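View pics/t1.png

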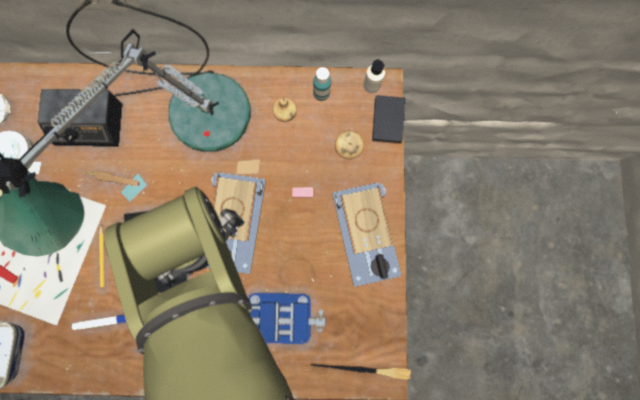

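carry_out(rows=[[1,[0.001,-0.003,0.193],[0,0,0]],[1,[0.001,-0.003,0.193],[0,0,0]],[1,[0.001,-0.003,0.193],[0,0,0]],[1,[0.001,-0.003,0.193],[0,0,0]],[1,[0.001,-0.003,0.193],[0,0,0]]], squeeze=30)

```text
time: 3.08
ee_pos: [460.4, 276.0, 104.6]
orientation: [0.93, 0.367, 0.001, -0.0]
ft_force: [0.3, -0.3, -0.0]
gripper_width: 85.5
```

```bash
python3 - <<'E'
from h import *
s=arm.sense();print(s["time"],s["ee_pos"],s["q"])
t=eyes.grab_frame("scene")[:,:,::-1];cv2.imwrite("pics/s2.png",cv2.resize(t[150:350,200:400],None,fx=3,fy=3,interpolation=cv2.INTER_CUBIC))
E
```

```text
3.075 [460.44299664 275.98063907 104.60958025] [4.71722466e-01 4.21087227e-01 1.69462237e+00 2.38667121e-05
 1.02298714e+00 1.29196026e+00]
```

View pics/s2.png

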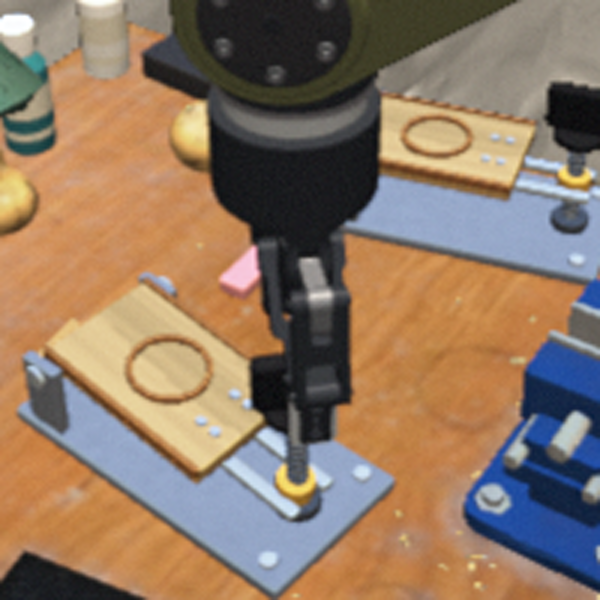

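carry_out(rows=[[-1,[0,0,0],[0,0,0]],[-1,[0,0,0],[0,0,0]],[-1,[0,0,0],[0,0,0]],[-1,[0,0,0],[0,0,0]],[-1,[0,0,0],[0,0,0]],[-1,[0,0,0],[0,0,0]],[-1,[0,0,0],[0,0,0]],[-1,[0,0,0],[0,0,0]]])

```text
time: 4.12
ee_pos: [460.0, 275.6, 102.9]
orientation: [0.93, 0.367, 0.0, 0.0]
ft_force: [1.6, -5.7, 2.3]
gripper_width: 11.4
```

```bash
python3 - <<'E'
from h import *
s=arm.sense();print(s)
t=eyes.grab_frame("scene")[:,:,::-1];cv2.imwrite("pics/s3.png",cv2.resize(t[150:350,200:400],None,fx=3,fy=3,interpolation=cv2.INTER_CUBIC))
goal(s["ee_pos"],-7.2)
E
```

```text
{'time': 4.125, 'q': array([ 4.71685795e-01,  4.23443010e-01,  1.69575889e+00, -5.91648499e-04,
        1.02200594e+00,  1.29209519e+00]), 'qvel': array([ 5.07809408e-06, -1.25045363e-03,  3.71651733e-04,  2.59840059e-04,
       -1.35689673e-03,  7.14198190e-04]), 'joint_efforts': array([ 2.85862125e+00, -5.49630511e+01, -3.00589263e+01,  1.06678169e+00,
       -4.45014841e-03,  4.49210010e-02]), 'ee_pos': array([459.95956567, 275.57240213, 102.93828725]), 'orientation': array([9.30380152e-01, 3.66596060e-01, 2.15833152e-04, 2.32702499e-04]), 'ft_force': array([ 1.64292054, -5.6611275 ,  2.33436992]), 'moment': array([-7.59225676e-01, -3.25029478e-01,  3.59553220e-05]), 'gripper_width': 11.446158398468501}
shift [ 0.0001  0.     -0.0001] turn [ 1.000e-03 -0.000e+00  1.116e+00]
```

View pics/s3.png

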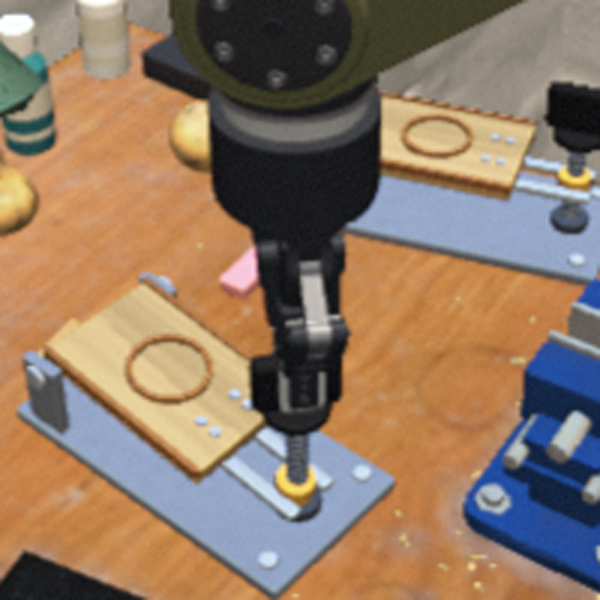

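carry_out(rows=[[-1,[0,0,0],[0,0,0.125]],[-1,[0,0,0],[0,0,0.25]],[-1,[0,0,0],[0,0,0.375]],[-1,[0,0,0],[0,0,0.5]],[-1,[0,0,0],[0,0,0.625]],[-1,[0,0,0],[0,0,0.75]],[-1,[0,0,0],[0,0,0.875]],[-1,[0,0,0],[0,0,1.0]],[-1,[0,0,0],[0,0,1.0]],[-1,[0,0,0],[0,0,1.0]]])

```text
time: 5.42
ee_pos: [459.7, 276.3, 102.9]
orientation: [1.0, -0.016, 0.0, -0.001]
ft_force: [-1.0, 5.5, 0.3]
gripper_width: 11.1
```

```bash
python3 - <<'E'
from h import *
s=arm.sense();print(s["time"],s["ee_pos"],s["q"],s["ft_force"],s["moment"])
t=eyes.grab_frame("scene")[:,:,::-1];cv2.imwrite("pics/s4raw.png",t);cv2.imwrite("pics/s4.png",cv2.resize(t[150:350,200:430],None,fx=3.2,fy=3,interpolation=cv2.INTER_CUBIC))
goal(s["ee_pos"],-7.2)
E
```

```text
5.425 [459.68349364 276.33456719 102.93640726] [4.72625620e-01 4.23535359e-01 1.69562736e+00 9.00971378e-04
 1.02166948e+00 2.07524855e+00] [-1.04157112  5.45704523  0.33367998] [ 1.07566429 -0.03950854 -0.00310227]
shift [ 0.      0.     -0.0001] turn [-0.001 -0.     0.119]
```

View pics/s4.png

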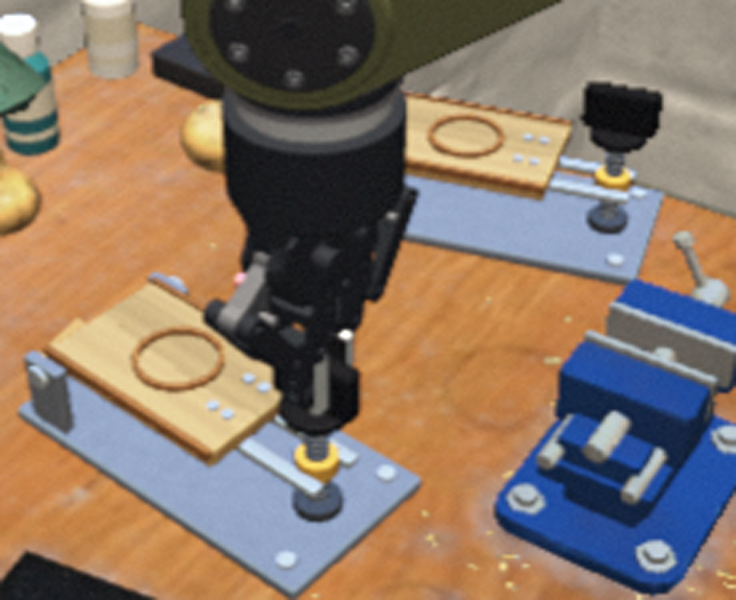

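Raised well. I'll add the remaining 5° and then release, retreat and measure.

carry_out(rows=[[-1,[0,0,0],[0,0,0.06]],[-1,[0,0,0],[0,0,0.12]],[-1,[0,0,0],[0,0,0.12]],[-1,[0,0,0],[0,0,0.12]]])

```text
time: 5.98
ee_pos: [459.7, 276.4, 102.9]
orientation: [0.998, -0.063, 0.0, -0.001]
ft_force: [0.2, 6.3, -0.2]
gripper_width: 11.2
```

```bash
python3 - <<'E'
from h import *
s=arm.sense();print(s["time"],s["ee_pos"],s["q"],s["ft_force"])
t=eyes.grab_frame("scene")[:,:,::-1];cv2.imwrite("pics/s5raw.png",t)
c=t[225:350,195:345];cv2.imwrite("pics/s5.png",cv2.resize(c,None,fx=5,fy=4.8,interpolation=cv2.INTER_CUBIC))
E
```

```text
5.975 [459.68951974 276.44171828 102.91744124] [4.72725911e-01 4.23591081e-01 1.69559748e+00 1.09415309e-03
 1.02146118e+00 2.16956857e+00] [ 0.18692147  6.33274545 -0.18079487]
```

View pics/s5.png

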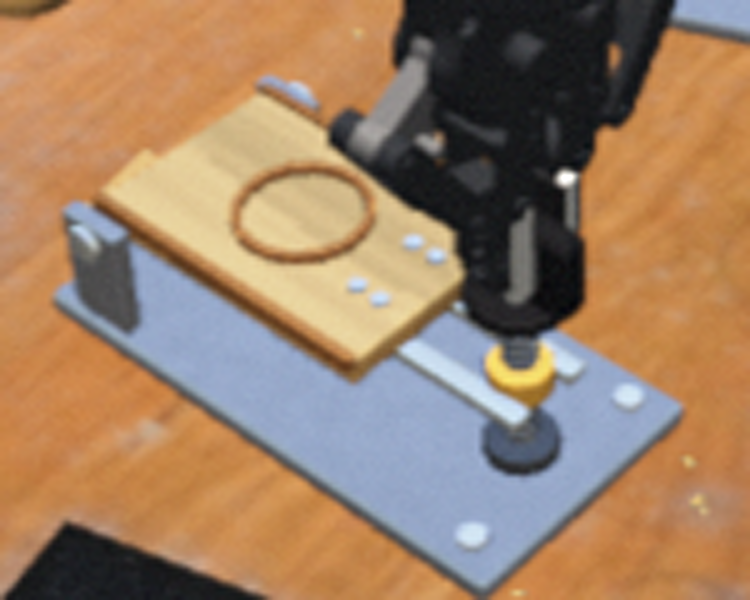

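```bash
python3 - <<'E'
from h import *
np.set_printoptions(precision=1,suppress=True)
f=lambda L:[[195+x/5-.5,225+y/4.8-.5] for x,y in L]
b=ray("scene",f([(60,300),(478,588),(680,410)]),8);print("base",ang(b[0]-b[1]),ang(b[1]-b[2])-90)
# near-left top edge of board
u=f([(100,195),(353,362)])
for z in (50,55,60):
    p=ray("scene",u,z);print(z,ang(p[0]-p[1]),p)
# far end & near end
p=ray("scene",f([(465,268),(353,362)]),55);print("end",ang(p[1]-p[0])-90)
a0=-7.2
d=np.array([np.cos(np.radians(a0)),np.sin(np.radians(a0)),0])
for t in (-4,-2,0,2,4):  # knob-end down t deg: predicted apparent heading
    P=np.array([480,320,55-118*np.sin(np.radians(t))]);Q=P+118*np.r_[d[:2],0]+[0,0,118*np.sin(np.radians(t))]
    q=ray("scene",proj("scene",[P,Q]),55);print(t,ang(q[1]-q[0]))
# nut
for n,xy,box in(("s0A",(460,275.5),(285,300,310,325)),("s5A",(460,275.5),(290,290,310,312)),("s5B",None,(380,195,405,220))):
    im=cv2.imread("pics/scene0.png" if n=="s0A" else "pics/s5raw.png");x0,y0,x1,y1=box
    h=cv2.cvtColor(im,cv2.COLOR_BGR2HSV);m=np.zeros(h.shape[:2],np.uint8);m[y0:y1,x0:x1]=cv2.inRange(h,(18,150,90),(32,255,255))[y0:y1,x0:x1]
    k=np.argwhere(m>0);c=k.mean(0)[::-1];print(n,len(k),c)
    if xy is None:
        t=ray("top",[[379.5,265]],115)[0];print("Bxy",t);xy=t[:2]
    zs=np.arange(20,90,.5);pp=proj("scene",[[xy[0],xy[1],z] for z in zs]);i=np.argmin(abs(pp[:,1]-c[1]));print(" z",zs[i],pp[i])
E
```

```text
base -7.57242368860443 -8.247260917855712
50 -8.102888981458403 [[626.  283.8  50. ]
 [506.8 300.7  50. ]]
55 -8.102888981458392 [[621.9 287.5  55. ]
 [503.8 304.4  55. ]]
60 -8.102888981458399 [[617.8 291.3  60. ]
 [500.7 308.   60. ]]
end -5.184166363384662
-4 -4.576922549489575
-2 -5.927490895197573
0 -7.20000000000007
2 -8.398454976615247
4 -9.526838541621274
s0A 57 [298.1 312.7]
 z 25.5 [299.3 312.6]
s5A 45 [299.6 305.1]
 z 43.0 [299.2 305. ]
s5B 23 [391.6 210.6]
Bxy [443.4 -20.7 115. ]
 z 48.5 [389.9 210.6]
```

carry_out(rows=[[1,[0,0,0],[0,0,0]],[1,[0,0,0],[0,0,0]],[1,[0,0,0],[0,0,0]],[1,[0,0,0],[0,0,0]],[1,[0,0,0],[0,0,0]],[1,[0,0,-0.1],[0,0,0]],[1,[0,0,-0.2],[0,0,0]],[1,[0,0,-0.26],[0,0,0]],[1,[0,0,-0.26],[0,0,0]]])

```text
time: 7.15
ee_pos: [460.3, 276.1, 235.0]
orientation: [0.998, -0.064, 0.002, -0.001]
ft_force: [0.4, 0.2, -1.0]
gripper_width: 85.3
```

```bash
python3 - <<'E'
from h import *
s=arm.sense();print(s["time"],s["ee_pos"],s["q"])
goal([419,-80,240],-7)
E
```

```text
7.15 [460.2971241  276.12915883 235.04399065] [ 4.72103931e-01  2.71691151e-01  1.56724390e+00 -3.80572331e-06
  1.29840108e+00  2.17169208e+00]
shift [ 0.0096  0.7169 -0.0116] turn [-0.003 -0.004 -0.008]
```

carry_out(rows=[[1,[0,0.98,-0.05],[0,0,0]],[1,[0,0.98,-0.05],[0,0,0]],[1,[0,0.98,-0.05],[0,0,0]],[1,[0,0.98,-0.05],[0,0,0]],[1,[0,0.98,-0.05],[0,0,0]],[1,[0,0.98,-0.05],[0,0,0]],[1,[0,0.98,-0.05],[0,0,0]],[1,[0,0.98,-0.05],[0,0,0]],[1,[0,0.98,-0.05],[0,0,0]]])

```text
time: 8.28
ee_pos: [395.7, -212.6, 256.6]
orientation: [0.998, -0.067, -0.001, -0.0]
ft_force: [0.9, 0.8, -0.8]
gripper_width: 85.6
```

```bash
python3 - <<'E'
from h import *
s=arm.sense();print(s["time"],s["ee_pos"],s["q"])
b=eyes.grab_frame("scene")[:,:,::-1];cv2.imwrite("pics/s6raw.png",b)
a=eyes.grab_frame("top")[:,:,::-1];cv2.imwrite("pics/t6raw.png",a)
r=lambda i:cv2.resize(i,None,fx=4,fy=4,interpolation=cv2.INTER_CUBIC)
cv2.imwrite("pics/z6.png",np.hstack([r(a[165:285,190:280]),r(a[175:295,320:410])]))
cv2.imwrite("pics/z7.png",cv2.resize(b[165:350,195:435],None,fx=3.2,fy=3.2,interpolation=cv2.INTER_CUBIC))
E
```

```text
8.275 [ 395.74292659 -212.63453268  256.58835922] [-5.74471027e-01  5.90615375e-02  1.76393316e+00 -2.58661030e-04
  1.32035233e+00  1.12954213e+00]
```

View pics/z6.png

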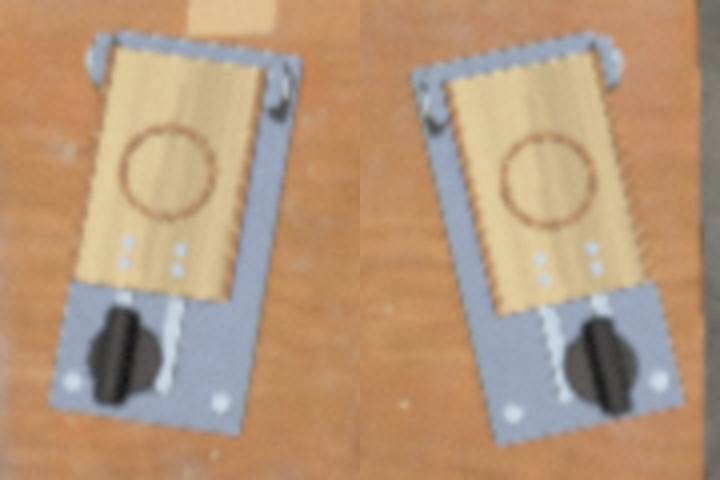

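View pics/z7.png

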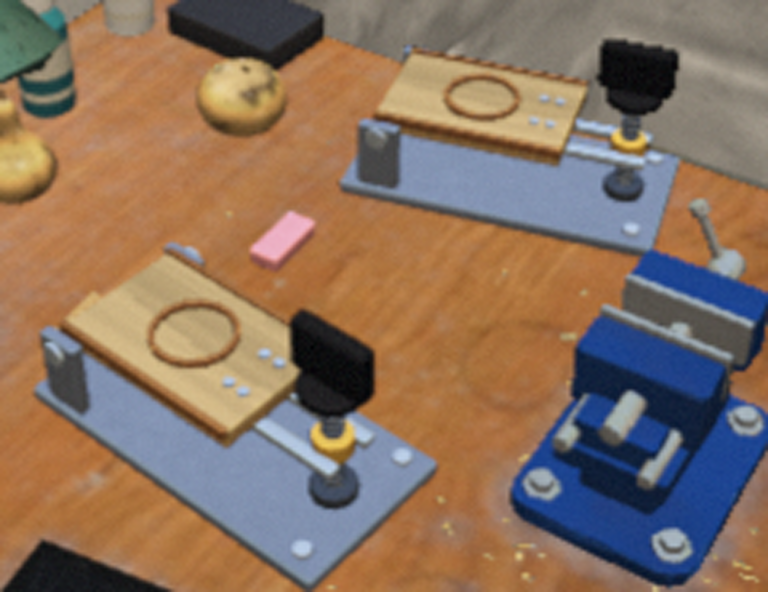

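```bash
python3 - <<'E'
from h import *
f=lambda x,y:[195+x/3.2-.5,165+y/3.2-.5]
for n,nut,foot,knob in(("A",(332,438),(333,487),(332,345)),("B",(629,142),(623,186),(638,70))):
    x=ray("scene",[f(*foot)],12)[0]
    zs=np.arange(20,90,.5);pp=proj("scene",[[x[0],x[1],z] for z in zs]);i=np.argmin(abs(pp[:,1]-f(*nut)[1]))
    print(n,x,"nut z",zs[i],pp[i],f(*nut))
# wing + board-edge headings, top view
T=lambda x,y,ox,oy:[ox+x/4-.5,oy+y/4-.5]
for n,ox,oy,e0,e1,w0,w1,b0,b1 in(("A",190,165,(300,57),(240,433),(121,312),(108,398),(267,72),(231,298)),("B",320,175,(412-360,73),(498-360,443),(595-360,322),(612-360,408),(592-360,55),(643-360,282))):
    h=lambda p,q,z:ang(np.subtract(*ray("top",[T(*p,ox,oy),T(*q,ox,oy)],z)))
    print(n,"base",h(e0,e1,6),"wing",h(w0,w1,120),"board",h(b0,b1,55))
E
```

```text
A [463.0838822  273.27669226  12.        ] nut z 47.5 [298.31904658 301.27009543] [298.25, 301.375]
B [445.16335506 -29.66743365  12.        ] nut z 46.5 [390.89567508 208.85124266] [391.0625, 208.875]
A base -7.106795822204678 wing -6.020060468911872 board -6.933694227277655
B base 13.37302012921115 wing 10.911750510007913 board 12.118430208432441
```

```bash
python3 -c "
from workcell import arm
print(arm.finish_job())"
```

```text
the job is handed in; nothing more can be done
None
```

I turned the tilted (left) stand's knob about 50° clockwise in one grasp, let go, moved the arm clear and handed the job in at about 8.4 s. No verdict was reported.

**Wing:** By the tool's yaw while it held the wing, the wing ended at -7.2°. The stand's own heading measured -7° to -8°, so the knob is within a degree or so of zero. The last top picture gave the wing at -6.0° against -7.1° for the base, which is 0.2° of tilt or less.

**Nut height:** In the last scene picture the nut on the left stand's screw stands 47.5 mm high. The level stand's nut is at 46.5 mm, a difference of about 0.4°.

**One check that disagreed:** A rougher nut reading taken while still gripping gave 43 mm against 48.5 mm, about 2°. It used partly hidden pixels and a guessed screw position, so I trusted the later, clearer reading.

**Other stand and forces:** The right stand was not touched and looks unchanged. The largest wrist force I read was about 6 N. I saw no sign of the robot touching the tilted board, but I had no direct measure of the force on it.

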